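# Tare the bench scale

## Task

Tare the scale with the tin of screws standing on it: with the fingertips, press the round key gently, keep it down for three seconds, then let it spring up and take the hand away. Do not press the long bar key or the small square key, do not lean on the scale, and leave the tin and the things on the bench where they are.

Things in the scene. Friction and masses are not known exactly. Their poses are not given: they have to be found in the camera images.
- scale: grey bench scale, 290 mm deep (x) by 250 mm wide (y), fixed to the bench; origin on the bench under it, x away from the user, y to the left, z up. A key ledge 45 mm high lies along its front; behind the keys is a dark display 52 mm high, its near edge 43 mm from the row of key centres, then the steel weighing platform, 72 mm high, its near edge 91 mm from the row of key centres
- round_key_top (a point): centre of the top face of the round key, the tare key: a black cap 30 mm in diameter; it stands 12 mm above the key ledge and 57 mm above the bench when up; caps are 70 mm apart, centre to centre, in one row along the scale's y, 115 mm in front (-x) of the scale's origin; which key is in which place varies
- bar_key_top (a point): centre of the top face of the long bar key: a black cap 44 mm (y) by 16 mm (x); it stands 12 mm above the key ledge and 57 mm above the bench when up; caps are 70 mm apart, centre to centre, in one row along the scale's y, 115 mm in front (-x) of the scale's origin; which key is in which place varies
- square_key_top (a point): centre of the top face of the small square key: a black cap 16 mm square; it stands 12 mm above the key ledge and 57 mm above the bench when up; caps are 70 mm apart, centre to centre, in one row along the scale's y, 115 mm in front (-x) of the scale's origin; which key is in which place varies
- round_key (a joint): travel of the round tare key in m: 0 up, grows as it is pressed straight down, 0.008 at its stop; a spring returns it (1.5 N to start, rising evenly to 9 N at the stop, which is hard); it counts as held down beyond 0.0025 (4 N); made for a light touch, more than 30 N harms it
- bar_key (a joint): travel of the long bar key in m: 0 up, grows as it is pressed straight down, 0.008 at its stop; a spring returns it (1.5 N to start, rising evenly to 9 N at the stop, which is hard)
- square_key (a joint): travel of the small square key in m: 0 up, grows as it is pressed straight down, 0.008 at its stop; a spring returns it (1.5 N to start, rising evenly to 9 N at the stop, which is hard)
- tin_centre (a point): centre, half-way up, of the open grey tin of screws, 69 mm in diameter, 55 mm high, loose on the weighing platform (rim 127 mm above the bench)
- bushing_centre (a point): centre of a turned bushing, 32 mm in diameter, 28 mm high, standing loose on the bench in front of the scale, toward its left side
- bolt_centre (a point): centre of a hex bolt, 69 mm long, 22 mm across the head, lying loose on the bench in front of the scale, toward its right side
- block_centre (a point): centre of a plain beech block, 62 by 130 mm, 42 mm high, lying loose on the bench to the left of the scale

How it is judged:
On the way:
1. the fingers hold the round tare key down (more than 2.5 mm of its 8 mm) for 2.2 s without a break (value of joint round_key above 0.0025 m and contact force between the fingers and round_key above 0.3 N), for 2.2 s.
At the end, for the whole second after the job is handed in: after the long press all three keys are up again (within 1.5 mm), and the tin, bushing, bolt and wooden block are within 8 mm of where they stood (value of joint each of round_key, bar_key, square_key below 0.0015 m and distance of each of tin_centre, bushing_centre, bolt_centre, block_centre from where it was at the start of the episode below 0.008 m); the robot touches nothing.
It fails at once if the long bar key or the small square key is pressed (more than 2 mm) (value of joint any of bar_key, square_key above 0.002 m).
It fails at once if the tin, bushing, bolt or block is shifted, lifted or carried (more than 8 mm) (distance of any of tin_centre, bushing_centre, bolt_centre, block_centre from where it was at the start of the episode above 0.008 m).
It fails at once if the tare key is pressed hard (more than 30 N) (contact force between anything else and round_key above 30 N).
It fails at once if the robot leans on the scale's housing, display or platform (more than 15 N) (contact force between any of the fingers, the arm and scale above 15 N).
It also fails if it takes over 35 s, if anything falls off the work surface, if the arm or the gripper's body presses on something with over 40 N, if the wrist force passes 120 N, or if a joint passes its speed limit or range.

## Robot

A 6-joint arm with a two-finger parallel gripper is mounted at the origin on a cart in front of the work surface, level with it; the furniture and walls round the work are solid. World frame = base frame: x ahead of the robot, y to its left, z up, the work surface at z = 0. Lengths are in m, angles in rad, forces in N, time in s.
With the tool pointing down it reaches from about 0.375 to 0.75 m from the base axis. Payload 9 kg.
Tool frame: the origin (TCP) lies between the finger pads; the fingertips stand arm.tips_ahead ahead of it and the grasp point (between the pads) lies 5 mm behind it (arm.tips_ahead is the distance from the TCP to the fingertips, in m); z points along the fingers, y is the line along which they close (so a half turn about z gives the same grasp; the last joint's range is limited). The gripper opens to 85 mm and grips with 20 to 120 N. Pads are 22 mm wide; open, the fingers measure 114 mm over their backs; the gripper's body (76 mm by 85 mm) begins 54 mm behind the grasp point. The pads swing forward as they close: fully open they stand 13 mm farther back than shut.
Start: joints at [-1.447, 0.104, 0.097, 1.564, 0, 1.353], TCP at [0.201, -0.565, 0.245] pointing down, gripper open.
Joint ranges: [-2.99, 2.99], [-0.84, 1.86], [-1.1, 1.16], [-1.84, 2.11], [-1.51, 1.56], [-3.14, 3.14]. Speed limits (rad/s): [2.22, 2.22, 2.57, 3.14, 3.14, 3.14].

## Interface

Orientations are given as a 3x3 rotation matrix whose columns are the frame's x, y, z axes.
In Python, from cell import state, vision, workorder, arm gives the robot as it stands.
- The arm moves only by the tool move_arm, never from a script. Its argument "commands" is a list of rows, each a list of 5 numbers: the shift along the tool's x, y, z in m, then the turn about the tool's z in degrees, then the finger opening in m, from 0 to 0.0854. A call has 1 to 12 rows; each row shifts and turns the commanded pose from where the row before left it, along the tool's axes as they then stand; what a row does not reach is not made up. A row lasts 1/12 s, in which the tool goes at most 41.7 mm and 7.16 degrees, less where a joint would pass 70% of its speed; a pose out of reach is approached as far as the arm can. A call is refused whole if a number of a shift passes 0.0417 or a number of a turn 7.16, either way. A call with a gripper value outside its range is refused whole. The fingers move at their own pace and stop on an object; "force" is the grip in N (left out, the last holds). Time passes only in rows, so rows that do not move let the fingers close. It gives the time, the measured TCP pose, the force, the opening and the grip force at its end, in the units of the state.
- state(): the state, without advancing time (a new reading comes with each control period).
- vision.camera(name): name is "scene" or "top" or "wrist"; returns a dict with "pixels" (400x640x3 uint8, red, green, blue), "z_map" (400x640 float32, m along the optical axis (not along the pixel's ray), 0 where there is no reading), "mtx" (3x3 intrinsics, pixels), "eye" and "orientation" of the camera in the world. Camera axes: x right, y down, z forward; pixel columns grow to the right and rows downward; lengths in m; the calibration is good to about 2 mm. The wrist camera is an equidistant fisheye: a pixel r from the principal point sees the ray r / f radians off the axis. A picture is of the moment at which its call begins.
- workorder.hand_in(): hands the job in; it is judged then, once.
The state is a dict: "clock": time; "joint_positions": joint angles; "joint_velocities": joint speeds; "tau": joint torques, N m; "tool_pos": TCP position; "tool_rot": TCP orientation; "ft_force": force on the tool from outside, world axes, zero at the start; "torque": the same for the moment, N m; "width": opening from 0.0 (shut) to 1.0 (fully open); "grasp_force": force on a finger pad.
Only numpy, scipy, OpenCV 4.12 (cv2) and the standard library are available. Lean on these libraries where they do the work, as an engineer would, in place of code of your own. Each camera call takes 0.05 s, during which the arm holds its last target. There are 200 camera calls.

## Working session

There is one attempt and no reset: what is moved stays moved. The work goes in short steps, Python scripts to look and compute and a tool call to move; the robot and the scene stay as the last step left them, time stands still between calls to the robot, and variables do not carry over. Pictures are saved under pics/ and viewed, at most 10 in all, crops included, and the job is handed in when it is done.

Besides the shell and the picture viewer there is one more tool, called after "Call:" by a JSON object that holds its "method" and its "body", one argument or row to a line. move_arm: Moves the arm, as the interface text tells. Its arguments: {"type":"object","properties":{"commands":{"type":"array","items":{"type":"array","items":{"type":"number"}}},"force":{"type":"number"}},"required":["commands"]}

```bash
mkdir -p pics; ls; python3 - <<'E'
from cell import state, vision, workorder, arm
import cv2,numpy as np
print(state(), arm.tips_ahead)
for n in ("top","scene"):
    c=vision.camera(n); cv2.imwrite(f"pics/{n}1.png",c["pixels"][:,:,::-1]); np.savez(n+".npz",**{k:c[k] for k in("pixels","z_map","mtx","eye","orientation")})
    print(n,c["mtx"],c["eye"],c["orientation"])
E
```

```text
pics
{'clock': 0.0, 'joint_positions': array([-1.44666686e+00,  1.04688356e-01,  9.64641834e-02,  1.56385602e+00,
       -8.24603070e-06,  1.35311115e+00]), 'joint_velocities': array([-0.00084574,  0.0001101 ,  0.00047051, -0.00142527, -0.00134936,
        0.00010137]), 'tau': array([ 2.05959121e-03, -5.56932664e+01,  5.03647506e+01,  1.71509263e-02,
       -3.34312426e-04,  1.10116844e-06]), 'tool_pos': array([ 0.20109567, -0.56498062,  0.2445259 ]), 'tool_rot': array([[ 9.42147975e-01,  3.35197203e-01, -1.67139526e-04],
       [ 3.35197137e-01, -9.42147154e-01,  1.27296898e-03],
       [ 2.69225614e-04, -1.25534984e-03, -9.99999176e-01]]), 'ft_force': array([-0.62757512,  0.1057565 , -0.67223175]), 'torque': array([ 0.00462814, -0.01232299, -0.05470261]), 'grasp_force': 0.0, 'width': 1.0051070001933597} 0.014
top [[377.20400843   0.         318.13714738]
 [  0.         377.20400843 197.78293303]
 [  0.           0.           1.        ]] [0.39763483 0.06130292 0.96750225] [[ 0.04191812 -0.97444035  0.2207009 ]
 [-0.99911862 -0.0413695   0.00710943]
 [ 0.00220257 -0.22080439 -0.97531563]]
scene [[445.50699387   0.         326.62878431]
 [  0.         445.50699387 194.1572183 ]
 [  0.           0.           1.        ]] [ 0.26828974 -0.41008034  0.71633776] [[ 0.82567325 -0.40923736  0.38831491]
 [-0.5641083  -0.6071369   0.55961291]
 [ 0.0067458  -0.68110907 -0.73215089]]
```

View pics/top1.png

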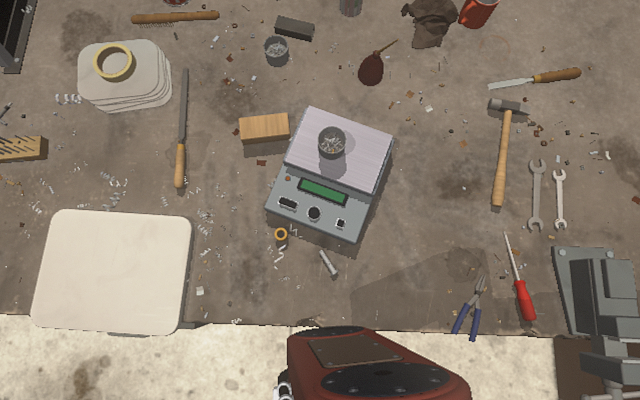

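View pics/scene1.png

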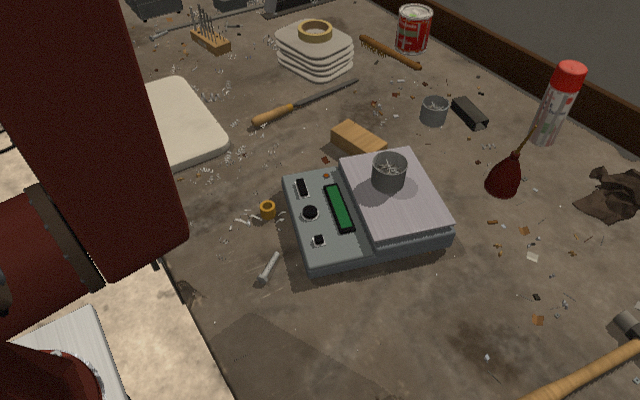

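The top view shows the bar, round and square keys at about (288,203), (314,213) and (341,223). The scene view has them at (302,187), (310,212) and (319,240). The bushing is at (281,234) in top and the bolt at (328,263).

```bash
cat > m.py <<'E'
import cv2,numpy as np
def ray(c,u,v):
    d=np.linalg.inv(c["mtx"])@[u,v,1]; return c["eye"],c["orientation"]@d
def onz(c,u,v,z):
    e,d=ray(c,u,v); return e+d*(z-e[2])/d[2]
def tri(r):
    A=0;b=0;
    for e,d in r:
        d=d/np.linalg.norm(d);P=np.eye(3)-np.outer(d,d);A=A+P;b=b+P@e
    x=np.linalg.solve(A,b); return x,[np.linalg.norm(np.cross(x-e,d/np.linalg.norm(d))) for e,d in r]
E
python3 - <<'E'
from m import *
C={n:dict(np.load(n+".npz")) for n in("top","scene")}
S={"top":dict(bar=(288,203),rnd=(314,213),sq=(341,223)),"scene":dict(bar=(302,187),rnd=(310,212),sq=(319,240))}
P={}
for n,c in C.items():
    g=c["pixels"].max(2)
    m=(g<50).astype(np.uint8)
    k,l,st,ce=cv2.connectedComponentsWithStats(m,connectivity=4)
    for q,(u,v) in S[n].items():
        i=[j for j in range(1,k) if abs(ce[j]-[u,v]).max()<9 and st[j,4]>12]
        print(n,q,[(st[j].tolist(),ce[j].round(1).tolist()) for j in i])
        if i:
            j=max(i,key=lambda j:st[j,4]);P[n,q]=ce[j]
            print("   z57:",onz(c,*ce[j],.057).round(4),"depth",c["z_map"][int(ce[j][1]),int(ce[j][0])],end=" ")
            e,d=ray(c,*ce[j]);print((e+d*c["z_map"][int(ce[j][1]),int(ce[j][0])]).round(4))
for q in S["top"]: print(q,tri([ray(C[n],*P[n,q]) for n in C]))
for nm,(a,b,z) in dict(bush=((281,234),(267,210),.028),bolt=((328,263),(269,268),.011)).items(): print(nm,onz(C["top"],*a,z),onz(C["scene"],*b,z))
w=[cv2.resize(C[n]["pixels"][a:a+90,b:b+120,::-1],None,fx=5,fy=5,interpolation=0)for n,a,b in(("top",175,260),("scene",165,260))]
cv2.imwrite("pics/crop.png",cv2.resize(np.hstack(w),(800,300)))
E
```

```text
top bar [([279, 199, 8, 6, 13], [281.9, 202.2])]
   z57: [0.5886 0.1568 0.057 ] depth 0.93068016 [0.5886 0.1567 0.0572]
top rnd []
top sq [([337, 220, 5, 7, 13], [338.9, 223.2])]
   z57: [0.5425 0.0146 0.057 ] depth 0.9226392 [0.5429 0.0145 0.054 ]
scene bar [([296, 179, 12, 18, 130], [301.6, 187.2])]
   z57: [0.5864 0.1387 0.057 ] depth 0.91707224 [0.5877 0.1409 0.0543]
scene rnd [([303, 205, 14, 14, 159], [309.5, 211.8])]
   z57: [0.5637 0.0738 0.057 ] depth 0.8719706 [0.565  0.0759 0.0542]
scene sq [([314, 235, 10, 10, 69], [318.6, 239.2])]
   z57: [0.5415 0.0083 0.057 ] depth 0.824281 [0.5419 0.009  0.0559]
bar (array([0.59553023, 0.15851063, 0.03368083]), [np.float64(0.0020924850479843078), np.float64(0.002092485047984186)])Traceback (most recent call last):
  File "<stdin>", line 16, in <module>
KeyError: ('top', 'rnd')
```

```bash
python3 - <<'E'
from m import *
C={n:dict(np.load(n+".npz")) for n in("top","scene")}
S={"top":dict(bar=(288,203),rnd=(314,213),sq=(341,223)),"scene":dict(bar=(302,187),rnd=(310,212),sq=(319,240))}
for n in C:
  print(C[n]["pixels"].max(2)[205:223,304:325] if n=="top" else C[n]["pixels"].max(2)[202:223,300:321])
for th in (60,70,80):
  P={}
  for n,c in C.items():
    m=(c["pixels"].max(2)<th).astype(np.uint8)
    k,l,st,ce=cv2.connectedComponentsWithStats(m,connectivity=4)
    for q,(u,v) in S[n].items():
        i=[j for j in range(1,k) if abs(ce[j]-[u,v]).max()<9 and st[j,4]>12]
        if i:
            j=max(i,key=lambda j:st[j,4]);P[n,q]=ce[j]
            print(th,n,q,st[j].tolist(),ce[j].round(1),"z57:",onz(c,*ce[j],.057).round(4))
  for q in S["top"]:
    if ("top",q) in P and ("scene",q) in P: print(q,tri([ray(C[n],*P[n,q]) for n in C]))
for nm,(a,b,z) in dict(bush=((281,234),(267,210),.028),bolt=((328,263),(269,268),.011)).items(): print(nm,onz(C["top"],*a,z),onz(C["scene"],*b,z))
w=[cv2.resize(C[n]["pixels"][a:a+90,b:b+120,::-1],None,fx=5,fy=5,interpolation=0)for n,a,b in(("top",175,260),("scene",165,260))]
cv2.imwrite("pics/crop.png",cv2.resize(np.hstack(w),(800,300)))
E
```

```text
[[147 147 148 147 146 148 145 149 150 153 152 149 148 149 147 148 147 149
  148 146 149]
 [148 145 147 148 147 147 169 187 155 130 117 151 179 182 146 148 149 148
  149 149 149]
 [148 152 147 147 148 152 148 105  90  74  65  86 108 155 177 150 145 148
  146 150 149]
 [150 149 147 153 172 157  74  43  47  50  47  49  46  77 154 185 134 150
  149 148 150]
 [147 146 148 170 184 100  43  52  53  57  55  54  53  40  97 162 152 135
  149 150 147]
 [148 148 151 175 164  49  47  56  55  55  53  54  54  46  54 117 159 144
  149 150 148]
 [148 144 161 177 123  39  52  58  53  57  57  58  55  52  43 106 167 151
  138 152 148]
 [148 146 167 179 109  47  51  57  54  57  54  56  54  57  46  87 139 139
  133 150 147]
 [148 146 175 196 107  40  52  57  52  57  55  57  54  54  49  59 119 159
  144 149 150]
 [147 149 165 178  97  41  53  57  59  56  57  54  55  55  45  61 120 158
  150 148 149]
 [148 147 147 188 195  45  50  54  55  53  55  57  53  54  46  97 142 131
  150 148 147]
 [149 149 146 169 173  59  42  52  54  56  55  56  53  44  59 121 156 143
  152 150 146]
 [148 148 149 139 123 128  94  4
[... 4307 characters left out ...]
 z57: [0.5863 0.1394 0.057 ]
80 scene rnd [302, 205, 15, 15, 174] [309.4 211.6] z57: [0.5638 0.0742 0.057 ]
80 scene sq [314, 234, 10, 11, 86] [318.4 239.3] z57: [0.5412 0.0084 0.057 ]
bar (array([0.58924231, 0.1433867 , 0.05203687]), [np.float64(0.0005304850779636449), np.float64(0.0005304850779635373)])
rnd (array([0.56637991, 0.07759564, 0.05229255]), [np.float64(0.00048112929479485303), np.float64(0.0004811292947951357)])
sq (array([0.54361584, 0.0113164 , 0.0522599 ]), [np.float64(0.0004983984686721302), np.float64(0.0004983984686721714)])
bush [0.51358508 0.15697905 0.028     ] [0.50757515 0.14759385 0.028     ]
bolt [0.44795955 0.03660553 0.011     ] [0.44645783 0.03346746 0.011     ]
```

View pics/crop.png

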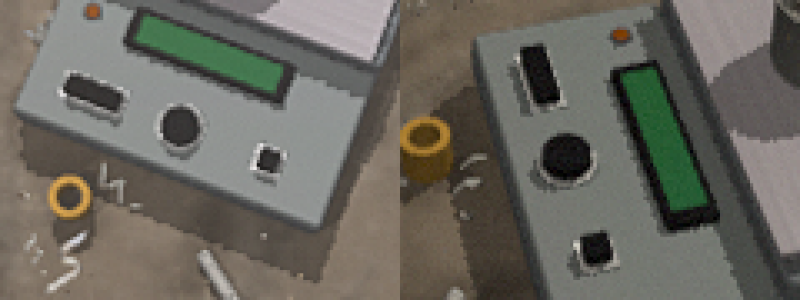

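The three caps stand clear in both views, with the round key in the middle at about (0.566, 0.077). I'll shut the fingers and cross over high.

Call:
{"method": "move_arm", "body": {
  "commands": [
    [0.0254, -0.0219, 0, 0, 0],
    [0.0254, -0.0219, 0, 0, 0],
    [0.0254, -0.0219, 0, 0, 0],
    [0.0254, -0.0219, 0, 0, 0],
    [0.0254, -0.0219, 0, 0, 0],
    [0.0254, -0.0219, 0, 0, 0],
    [0.0254, -0.0219, 0, 0, 0],
    [0.0254, -0.0219, 0, 0, 0],
    [0.0254, -0.0219, 0, 0, 0],
    [0.0254, -0.0219, 0, 0, 0],
    [0.0254, -0.0219, 0, 0, 0],
    [0.0254, -0.0219, 0, 0, 0]
  ],
  "force": 20
}}

```text
clock: 1.1
tool_pos: [0.4006, -0.2139, 0.2451]
tool_rot: [[0.942, 0.335, -0.0], [0.335, -0.942, 0.0], [-0.0, -0.0, -1.0]]
ft_force: [0.9, -1.1, 0.5]
width: 0.004
grasp_force: 0.0
```

Call:
{"method": "move_arm", "body": {
  "commands": [
    [0.0254, -0.0219, 0, 0, 0],
    [0.0254, -0.0219, 0, 0, 0],
    [0.0254, -0.0219, 0, 0, 0],
    [0.0254, -0.0219, 0, 0, 0],
    [0.0254, -0.0219, 0, 0, 0],
    [0.0254, -0.0219, 0, 0, 0],
    [0.0254, -0.0219, 0, 0, 0],
    [0.0254, -0.0219, 0, 0, 0],
    [0.0254, -0.0219, 0, 0, 0],
    [0.0254, -0.0219, 0, 0, 0],
    [0, 0, 0, 0, 0],
    [0, 0, 0, 0, 0]
  ]
}}

```text
clock: 2.1
tool_pos: [0.5661, 0.0773, 0.2443]
tool_rot: [[0.941, 0.338, -0.002], [0.338, -0.941, -0.0], [-0.002, -0.001, -1.0]]
ft_force: [-1.0, -0.5, 0.3]
width: 0.001
grasp_force: 0.0
```

Call:
{"method": "move_arm", "body": {
  "commands": [
    [0, 0, 0, 6.5, 0],
    [0, 0, 0, 6.5, 0],
    [0, 0, 0, 6.5, 0],
    [0, 0, 0, 6.5, 0],
    [0, 0, 0, 6.5, 0],
    [0, 0, 0, 6.2, 0],
    [0, 0, 0, 0, 0],
    [0, 0, 0, 0, 0],
    [0, 0, 0, 0, 0]
  ]
}}

```text
clock: 2.85
tool_pos: [0.5533, 0.013, 0.2454]
tool_rot: [[0.972, -0.236, 0.008], [-0.236, -0.97, 0.05], [-0.004, -0.05, -0.999]]
ft_force: [0.0, -0.2, 0.5]
width: -0.002
grasp_force: 0.0
```

```bash
python3 - <<'E'
from m import *
from cell import state, vision
s=state();print(s["clock"],s["tool_pos"],s["tool_rot"].round(4).tolist(),s["ft_force"],s["width"],s["joint_positions"].round(3))
d=np.array([.566,.077,.057+.014])-s["tool_pos"];print("tool shift",s["tool_rot"].T@d)
c=vision.camera("wrist");cv2.imwrite("pics/wrist1.png",c["pixels"][:,:,::-1]);np.savez("wrist.npz",**{k:c[k] for k in("pixels","z_map","mtx","eye","orientation")})
print(c["mtx"],c["eye"],c["orientation"].round(3))
E
```

```text
2.85 [0.55331248 0.01295468 0.24537318] [[0.9717, -0.2363, 0.0077], [-0.2364, -0.9704, 0.0497], [-0.0043, -0.0501, -0.9987]] [ 0.04009939 -0.19129668  0.49969618] -0.001628813836721932 [-0.24  -0.044 -0.054  1.565  0.05   3.14 ]
tool shift [-0.00206408 -0.05640236  0.17743533]
[[309.70691629   0.         320.32604869]
 [  0.         309.70691629 195.06801764]
 [  0.           0.           1.        ]] [ 0.6307572  -0.01104726  0.37463742] [[-0.236 -0.925 -0.299]
 [-0.971  0.209  0.12 ]
 [-0.049  0.319 -0.947]]
```

View pics/wrist1.png

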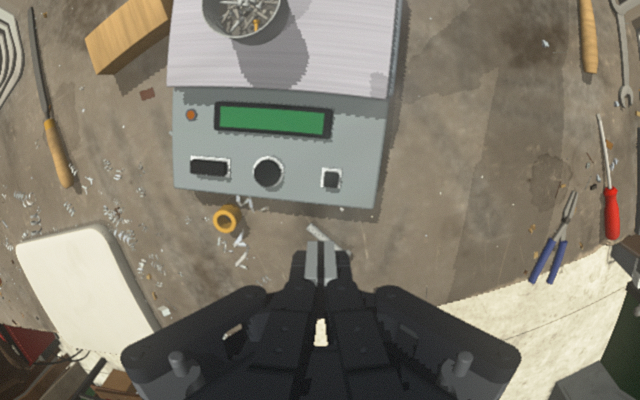

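The wrist view shows the round key at (267,171), between the bar at (210,166) and the square at (331,179). The last joint reached its limit, which tilted the tool by 3°, so I'll turn back.

Call:
{"method": "move_arm", "body": {
  "commands": [
    [0, 0, 0, -6.5, 0],
    [0, 0, 0, -6.5, 0],
    [0, 0, 0, -6.5, 0],
    [0, 0, 0, -6.5, 0],
    [0, 0, 0, 0, 0],
    [0, 0, 0, 0, 0],
    [0, 0, 0, 0, 0]
  ]
}}

```text
clock: 3.48
tool_pos: [0.5536, 0.0141, 0.2453]
tool_rot: [[0.977, 0.212, 0.008], [0.211, -0.976, 0.05], [0.018, -0.047, -0.999]]
ft_force: [-0.4, 0.0, 0.1]
width: -0.005
grasp_force: 0.0
```

```bash
cat > w.py <<'E'
from m import *
from cell import state, vision
s=state();print(s["clock"],s["tool_pos"],s["tool_rot"].round(4).tolist(),s["ft_force"],s["joint_positions"].round(3))
d=np.array([.566,.077,.057+.014])-s["tool_pos"];print("tool shift",s["tool_rot"].T@d)
E
python3 - <<'E'
import w
from m import *
c=dict(np.load("wrist.npz"))
m=(c["pixels"].max(2)<75).astype(np.uint8)
k,l,st,ce=cv2.connectedComponentsWithStats(m,connectivity=4)
for q in((210,166),(267,171),(331,179)):
  j=min((j for j in range(1,k) if st[j,4]>60),key=lambda j:abs(ce[j]-q).max())
  x=(ce[j]-c["mtx"][:2,2])/c["mtx"][0,0];r=np.hypot(*x);d=c["orientation"]@np.r_[x/r*np.sin(r),np.cos(r)]
  print(q,st[j],ce[j],c["eye"]+d*(.057-c["eye"][2])/d[2])
E
```

```text
3.4833 [0.55361942 0.01412602 0.24526927] [[0.9773, 0.2118, 0.0075], [0.2112, -0.9762, 0.0498], [0.0179, -0.0471, -0.9987]] [-0.4063499   0.02978681  0.13929997] [-0.238 -0.042 -0.053  1.565  0.05   2.69 ]
tool shift [ 0.02226204 -0.05054077  0.17727444]
(210, 166) [191 160  36  16 478] [208.49372385 167.33891213] [0.58996379 0.1442291  0.057     ]
(267, 171) [255 160  25  26 507] [266.96844181 172.67850099] [0.56784406 0.07956521 0.057     ]
(331, 179) [325 173  13  15 146] [331.36986301 180.25342466] [0.54397129 0.01389943 0.057     ]
```

Call:
{"method": "move_arm", "body": {
  "commands": [
    [0.0081, -0.0188, 0, 0, 0],
    [0.0081, -0.0188, 0, 0, 0],
    [0.008, -0.0187, 0, 0, 0],
    [0, 0, 0.022, 0, 0],
    [0, 0, 0.022, 0, 0],
    [0, 0, 0.022, 0, 0],
    [0, 0, 0.022, 0, 0],
    [0, 0, 0.022, 0, 0],
    [0, 0, 0.022, 0, 0],
    [0, 0, 0.015, 0, 0],
    [0, 0, 0.01, 0, 0],
    [0, 0, 0, 0, 0]
  ]
}}

```text
clock: 4.48
tool_pos: [0.5649, 0.0819, 0.0892]
tool_rot: [[0.977, 0.213, 0.004], [0.212, -0.976, 0.05], [0.015, -0.048, -0.999]]
ft_force: [-0.8, 0.1, -1.0]
width: -0.003
grasp_force: 0.0
```

```bash
python3 - <<'E'
import w
from cell import vision
import cv2
import numpy as np
a=vision.camera("wrist")["pixels"][120:340,200:440,::-1];b=vision.camera("scene")["pixels"][150:270,240:400,::-1]
cv2.imwrite("pics/hover.png",np.hstack([cv2.resize(a,(400,366)),cv2.resize(b,(400,366))]))
E
```

```text
4.4833 [0.56494326 0.0819021  0.08924282] [[0.9771, 0.2129, 0.0041], [0.2125, -0.9759, 0.0502], [0.0147, -0.0481, -0.9987]] [-0.79536413  0.13904406 -1.04226478] [-0.111  0.039 -0.256  1.278  0.05   2.816]
tool shift [-0.00027727  0.00588712  0.01797812]
```

View pics/hover.png

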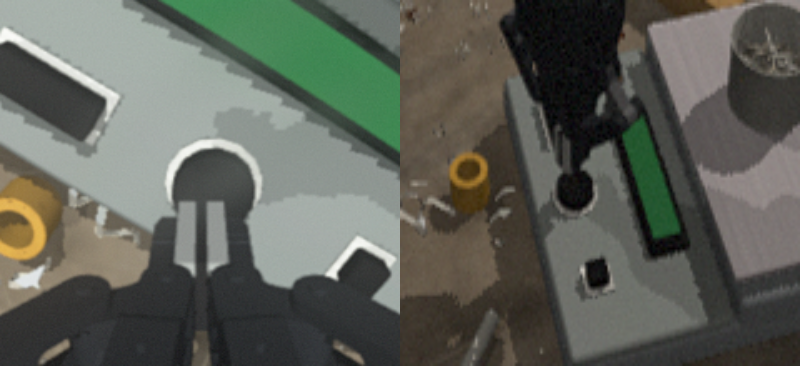

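The fingertips hover about 18 mm above the round key and line up with it in both views; no neighbouring key lies under them. I'll descend and press slowly.

Call:
{"method": "move_arm", "body": {
  "commands": [
    [0.002, 0, 0.005, 0, 0],
    [0, 0, 0.005, 0, 0],
    [0, 0, 0.004, 0, 0],
    [0, 0, 0.001, 0, 0],
    [0, 0, 0, 0, 0],
    [0, 0, 0, 0, 0]
  ]
}}

```text
clock: 5.08
tool_pos: [0.5684, 0.0828, 0.0767]
tool_rot: [[0.977, 0.215, 0.008], [0.214, -0.976, 0.05], [0.018, -0.047, -0.999]]
ft_force: [0.1, 0.1, -0.3]
width: -0.001
grasp_force: 0.0
```

Call:
{"method": "move_arm", "body": {
  "commands": [
    [0, 0, 0.001, 0, 0],
    [0, 0, 0.001, 0, 0],
    [0, 0, 0.001, 0, 0],
    [0, 0, 0, 0, 0],
    [0, 0, 0, 0, 0],
    [0, 0, 0, 0, 0]
  ]
}}

```text
clock: 5.58
tool_pos: [0.5685, 0.0829, 0.0736]
tool_rot: [[0.977, 0.215, 0.008], [0.214, -0.976, 0.05], [0.018, -0.047, -0.999]]
ft_force: [0.2, -0.5, 0.2]
width: 0.002
grasp_force: 0.0
```

Call:
{"method": "move_arm", "body": {
  "commands": [
    [-0.001, 0, 0.001, 0, 0],
    [0, 0, 0.001, 0, 0],
    [0, 0, 0.001, 0, 0],
    [0, 0, 0.001, 0, 0],
    [0, 0, 0, 0, 0],
    [0, 0, 0, 0, 0],
    [0, 0, 0, 0, 0]
  ]
}}

```text
clock: 6.17
tool_pos: [0.5675, 0.0828, 0.0697]
tool_rot: [[0.977, 0.214, 0.008], [0.214, -0.976, 0.05], [0.018, -0.047, -0.999]]
ft_force: [-1.4, -1.0, 2.3]
width: -0.002
grasp_force: 1.4
```

Call:
{"method": "move_arm", "body": {
  "commands": [
    [0, 0, 0.001, 0, 0],
    [0, 0, 0.001, 0, 0],
    [0, 0, 0, 0, 0],
    [0, 0, 0, 0, 0],
    [0, 0, 0, 0, 0]
  ]
}}

```text
clock: 6.58
tool_pos: [0.5675, 0.0829, 0.0677]
tool_rot: [[0.977, 0.214, 0.008], [0.214, -0.976, 0.05], [0.018, -0.047, -0.999]]
ft_force: [-3.4, -2.9, 4.6]
width: 0.001
grasp_force: 2.3
```

Call:
{"method": "move_arm", "body": {
  "commands": [
    [0, 0, 0.001, 0, 0],
    [0, 0, 0.0005, 0, 0],
    [0, 0, 0, 0, 0],
    [0, 0, 0, 0, 0],
    [0, 0, 0, 0, 0],
    [0, 0, 0, 0, 0]
  ]
}}

```text
clock: 7.08
tool_pos: [0.5676, 0.0829, 0.0664]
tool_rot: [[0.977, 0.214, 0.008], [0.214, -0.976, 0.049], [0.018, -0.047, -0.999]]
ft_force: [-3.1, -0.9, 6.7]
width: -0.001
grasp_force: 3.0
```

```bash
python3 - <<'E'
import w
from cell import vision,state
import cv2
import numpy as np
a=vision.camera("wrist")["pixels"][120:340,200:440,::-1];b=vision.camera("scene")["pixels"][150:270,240:400,::-1]
print(state()["ft_force"],state()["torque"])
cv2.imwrite("pics/press.png",np.hstack([cv2.resize(a,(400,366)),cv2.resize(b,(400,366))]))
E
```

```text
7.0833 [0.5675826  0.08286888 0.06636365] [[0.9767, 0.2144, 0.0077], [0.2138, -0.9756, 0.0494], [0.0181, -0.0466, -0.9987]] [-3.12767934 -0.8861626   6.6543813 ] [-0.109  0.058 -0.278  1.232  0.05   2.817]
tool shift [-0.00271653  0.00517034 -0.00493278]
[-3.22268849 -2.13888967  5.6867817 ] [-0.60826767  0.66209036  0.01155241]
```

View pics/press.png

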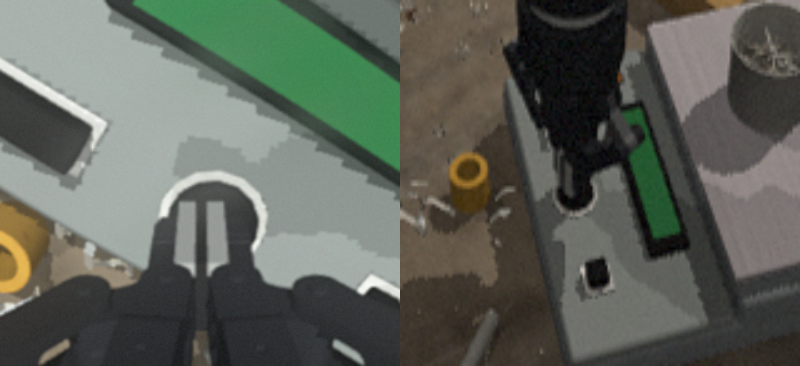

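The tips are on the round cap and it has gone down about 5 mm at about 6 N. The neighbouring keys are clear. Holding for just over 3 s.

Call:
{"method": "move_arm", "body": {
  "commands": [
    [0, 0, 0, 0, 0],
    [0, 0, 0, 0, 0],
    [0, 0, 0, 0, 0],
    [0, 0, 0, 0, 0],
    [0, 0, 0, 0, 0],
    [0, 0, 0, 0, 0],
    [0, 0, 0, 0, 0],
    [0, 0, 0, 0, 0],
    [0, 0, 0, 0, 0],
    [0, 0, 0, 0, 0],
    [0, 0, 0, 0, 0],
    [0, 0, 0, 0, 0]
  ]
}}

```text
clock: 8.18
tool_pos: [0.5676, 0.0829, 0.0663]
tool_rot: [[0.977, 0.214, 0.008], [0.214, -0.976, 0.049], [0.018, -0.047, -0.999]]
ft_force: [-2.1, -3.0, 5.6]
width: -0.001
grasp_force: 3.0
```

Call:
{"method": "move_arm", "body": {
  "commands": [
    [0, 0, 0, 0, 0],
    [0, 0, 0, 0, 0],
    [0, 0, 0, 0, 0],
    [0, 0, 0, 0, 0],
    [0, 0, 0, 0, 0],
    [0, 0, 0, 0, 0],
    [0, 0, 0, 0, 0],
    [0, 0, 0, 0, 0],
    [0, 0, 0, 0, 0],
    [0, 0, 0, 0, 0],
    [0, 0, 0, 0, 0],
    [0, 0, 0, 0, 0]
  ]
}}

```text
clock: 9.18
tool_pos: [0.5676, 0.0829, 0.0663]
tool_rot: [[0.977, 0.214, 0.008], [0.214, -0.976, 0.049], [0.018, -0.047, -0.999]]
ft_force: [-4.2, -2.4, 6.3]
width: 0.002
grasp_force: 3.0
```

Call:
{"method": "move_arm", "body": {
  "commands": [
    [0, 0, 0, 0, 0],
    [0, 0, 0, 0, 0],
    [0, 0, 0, 0, 0],
    [0, 0, 0, 0, 0],
    [0, 0, 0, 0, 0],
    [0, 0, 0, 0, 0],
    [0, 0, 0, 0, 0],
    [0, 0, 0, 0, 0],
    [0, 0, 0, 0, 0],
    [0, 0, 0, 0, 0]
  ]
}}

```text
clock: 10.02
tool_pos: [0.5675, 0.0829, 0.0663]
tool_rot: [[0.977, 0.214, 0.008], [0.214, -0.976, 0.049], [0.018, -0.047, -0.999]]
ft_force: [-3.0, -1.8, 6.1]
width: -0.001
grasp_force: 3.0
```

Call:
{"method": "move_arm", "body": {
  "commands": [
    [0, 0, -0.003, 0, 0],
    [0, 0, -0.005, 0, 0],
    [0, 0, -0.01, 0, 0],
    [0, 0, -0.02, 0, 0],
    [0, 0, -0.025, 0, 0],
    [0, 0, -0.025, 0, 0],
    [0, 0, -0.025, 0, 0],
    [0, 0, -0.025, 0, 0],
    [0, 0, -0.02, 0, 0],
    [0, 0, 0, 0, 0],
    [0, 0, 0, 0, 0],
    [0, 0, 0, 0, 0]
  ]
}}

```text
clock: 11.02
tool_pos: [0.5662, 0.0753, 0.2236]
tool_rot: [[0.977, 0.215, 0.007], [0.214, -0.976, 0.05], [0.018, -0.047, -0.999]]
ft_force: [-0.0, -0.0, -0.3]
width: 0.001
grasp_force: 0.0
```

```bash
python3 - <<'E'
import w
from cell import vision
import cv2
import numpy as np
c=vision.camera("wrist");cv2.imwrite("pics/end.png",c["pixels"][:,:,::-1])
E
```

```text
11.0167 [0.56615915 0.07532815 0.22356719] [[0.9767, 0.2146, 0.0071], [0.214, -0.9756, 0.0501], [0.0177, -0.0474, -0.9987]] [-0.01527783 -0.03213031 -0.32725556] [-0.123  0.    -0.05   1.52   0.051  2.802]
tool shift [-0.0025023   0.00556969  0.15245421]
```

View pics/end.png

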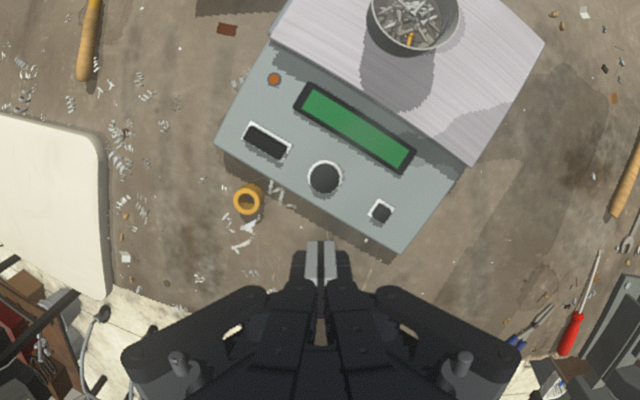

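The round key is up again at (324,178), the tin and bushing are undisturbed, and the hand is clear.

```bash
python3 -c "
from cell import workorder
print(workorder.hand_in())"
```

```text
the job is handed in; nothing more can be done
None
```

I held the round tare key down about 5 mm at about 6 N for just over 3 s, let it spring back up, took the hand clear and handed the job in at about 11 s; no verdict came back.

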